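# Spring check of the punch press's strip tensioner

### The job

Check the spring of the press's strip tensioner. Without pinching it, lightly nudge the brass drag needle by its upright post back down the scale until it rests against the arm, the arm staying home; then push the sprung arm by its rubber roller, never by the needle, until it has carried the needle up to line with the pointed steel clip on the scale, keep it there for a second, and ease the arm back home without letting it snap, so that the needle is left standing at the clip. Leave the clip and the other things on the desk where they are.

Things in the scene. Friction and masses are not known exactly. Their poses are not given: they have to be found in the camera images.
- tensioner: Fixed green cast-iron plate, 12 mm thick, on the desk. Origin on the desk under the vertical pivot of arm, needle and clip; x from the pivot to the middle of the scale, z up. Reaches 45 mm behind the pivot, 240 mm ahead, 145 mm either side. Arm, needle and clip point 0.55 rad clockwise (from above) of x at joint value 0 and turn anticlockwise: value q is direction q - 0.55 rad in this frame.
- scale_mid (a point): Middle of the white arc scale on the plate, 188 mm from the pivot, 13 mm above the desk: a band 34 mm wide (radius 171 to 205 mm) with a short tick every 0.1 rad and a long one every 0.5 rad, counted from home.
- tensioner_arm (a joint): Swing of the sprung steel arm, rad: 0 home on its rigid stop, at most 1.1, growing anticlockwise from above. Flat bar 142 mm long, 18 mm wide, top 41 mm above the desk. Its spring pulls home with 0.35 N m plus 1.5 N m per rad (5 N at the roller at home, 17 N at 0.55 rad). Let go, it snaps home (over 2.5 rad/s is a snap). Do not load it beyond 25 N.
- roller (a point): Centre of the black rubber roller standing upright on the arm, 70 mm from the pivot: diameter 28 mm, from 41 to 77 mm above the desk (this point at 59 mm); it does not spin. x points outwards along the arm. Push it sideways with shut fingers.
- needle (a joint): Swing of the brass drag needle about the same pivot, rad, zero and direction as the arm: both read alike when it rests against the arm. It lies under the arm, 19 to 23 mm above the desk. A lug under the arm carries it anticlockwise; nothing brings it back. Friction (0.12 N m, 0.8 N at the post) keeps it where left. Pushed clockwise it meets the arm's lug, rigid at home. More than 10 N bends it.
- needle_post (a point): Middle of the upright round brass post on the needle, 160 mm from the pivot, diameter 10 mm, from 23 to 75 mm above the desk (this point at 50 mm). x points outwards along the needle.
- needle_tip (a point): Tip of the needle over the scale, 193 mm from the pivot, 21 mm above the desk. x points outwards along the needle.
- clip (a joint): Where the steel clip stands on the scale's rim, rad, same zero and direction as arm and needle: the value at which the needle must be left. Stiff; must not be moved.
- clip_point (a point): Point of the small steel clip on the outer rim of the scale (block 24 x 16 x 10 mm, top 23 mm above the desk, its 4 mm wide point facing the pivot), 194 mm from the pivot. x points outwards.

How it is judged:
On the way, in this order (a step that is already met when the one before it is completed fails the run):
1. the needle has been brought back to rest against the arm, the arm at home (value of joint needle below 0.02 rad and value of joint tensioner_arm below 0.03 rad), for 0.2 s.
2. the arm, pushed by its own roller or bar, has carried the needle level with the clip (within 0.025 rad) and is kept there (angle between the x axis of each of needle_tip, roller and the x axis of clip_point, either way round below 0.025 rad and contact force between the fingers and tensioner_arm above 2 N and contact force between the fingers and needle below 0.5 N), for 0.6 s.
At the end, for the whole second after the job is handed in: The needle stands still in line with the clip's point, within 0.025 rad (about 5 mm at the tip); the arm is home (under 0.03 rad) and at rest; the clip has not moved (4 mm) (angle between the x axis of needle_tip and the x axis of clip_point, either way round below 0.025 rad and value of joint tensioner_arm below 0.03 rad and velocity of joint needle between -0.02 and 0.02 rad/s and velocity of joint tensioner_arm below 0.05 rad/s and distance of clip_point from where it was at the start of the episode below 0.004 m); the robot touches nothing.
It fails at once if the needle is pinched or pushed with more than 10 N (contact force between the fingers and needle above 10 N).
It fails at once if the arm is loaded with more than 25 N (contact force between the fingers and tensioner_arm above 25 N).
It fails at once if the arm snaps back (faster than 2.5 rad/s) (velocity of joint tensioner_arm below -2.5 rad/s).
It fails at once if the clip is moved by more than 4 mm (distance of clip_point from where it was at the start of the episode above 0.004 m).
It fails at once if another thing on the desk is shifted by more than 15 mm (distance of any of die_set, conning_tower, lifeboat, rivet_roller, glue_jar, screwdriver, die_button from where it was at the start of the episode above 0.015 m).
It also fails if it takes over 67 s, if anything falls off the work surface, if the arm or the gripper's body presses on something with over 40 N, if the wrist force passes 120 N, or if a joint passes its speed limit or range.

### The arm

A 7-joint arm with a two-finger parallel gripper is mounted at the origin on the work surface. World frame = base frame: x ahead of the robot, y to its left, z up, the work surface at z = 0. Lengths are in m, angles in rad, forces in N, time in s.
With the tool pointing down it reaches from about 0.4 to 0.9 m from the base axis. Payload 5.5 kg.
Tool frame: the origin (TCP) lies at the very end of the fingers, on their centre line; the grasp point (between the pads) lies 19 mm behind it; z points along the fingers, y is the line along which they close (so a half turn about z gives the same grasp; the last joint's range is limited). The gripper opens to 85 mm and grips with 20 to 120 N. Pads are 22 mm wide; open, the fingers measure 114 mm over their backs; the gripper's body (76 mm by 85 mm) begins 54 mm behind the grasp point. The pads swing forward as they close: fully open they stand 13 mm farther back than shut.
Start: joints at [1.42, 0.501, -0.427, 1.55, 0.221, 1.138, -0.21], TCP at [0.261, -0.595, 0.231] pointing down, gripper open.
Joint ranges: [-2.88, 2.88], [-0.31, 2.03], [-1.54, 1.56], [0.2, 2.42], [-1.41, 4.55], [0.19, 2.02], [-2.57, 2.57]. Speed limits (rad/s): [2.57, 2.57, 3.14, 3.14, 3.14, 3.14, 3.14].

### API

Orientations are given as [roll, pitch, yaw] about the fixed x, y, z axes, in that order (R = Rz(yaw) Ry(pitch) Rx(roll)).
In Python, from cell import robot gives the robot as it stands. The module is installed in compiled form; this text tells all that it offers.
- The arm moves only by the shell command python3 -m jog 'ROWS' [FORCE]. ROWS is JSON, one flat list of numbers, 7 for each row, row after row: the gripper command: -1 is shut, 1 is fully open, values between are in proportion, then the shift along the tool's x, y, z in cm, then the turn, a rotation vector about the tool's x, y, z in degrees. A call has 1 to 8 rows; each row is the pose to reach, as a shift and turn from the pose commanded when the call began, along the tool's axes at that moment; what a row does not reach only later rows make up. A row lasts 1/8 s, in which the tool goes at most 62.5 mm and 10.7 degrees, less where a joint would pass 70% of its speed; a pose out of reach is approached as far as the arm can. A call with a gripper value outside its range is refused whole. The fingers move at their own pace and stop on an object; FORCE is the grip in N (left out, the last holds). Time passes only in rows, so rows that repeat a pose let the fingers close. It gives the time, the measured TCP pose, the force, the opening and the grip force at its end, in the units of the state.
- robot.observe(): the state, without advancing time (a new reading comes with each control period).
- robot.snapshot(name): name is "scene" or "top" or "wrist"; returns a dict with "frame" (420x560x3 uint8, red, green, blue), "fx", "fy", "cx", "cy" (pixels), "world_from_camera" (4x4, takes a point from camera to world coordinates); the wrist camera has in their place "T_tool_cam" (4x4, takes a point from camera to tool coordinates, whose origin is the TCP and whose axes are the flange's). Camera axes: x right, y up, looking along -z (the intrinsics and any distortion apply to the point x, -y, -z); pixel columns grow to the right and rows downward; lengths in m; the calibration is good to about 2 mm. A picture is of the moment at which its call begins: read the wrist's pose just before it. There is no depth.
- robot.sign_off(): hands the job in; it is judged then, once.
The state is a dict: "clock": time; "joint_pos": joint angles; "dq": joint speeds; "joint_efforts": joint torques, N m; "tcp_pos": TCP position; "eef_rot": TCP orientation; "contact_force": force on the tool from outside, world axes, zero at the start; "ft_torque": the same for the moment, N m; "finger_gap": finger opening in m; "finger_force": force on a finger pad.
Only numpy, scipy, OpenCV 4.12 (cv2) and the standard library are available. Lean on these libraries where they do the work, as an engineer would, in place of code of your own. Each camera call takes 0.05 s, during which the arm holds its last target. There are 200 camera calls.

## Working session

There is one attempt and no reset: what is moved stays moved. The work goes in short steps, Python scripts to look and compute and a shell command to move; the robot and the scene stay as the last step left them, time stands still between calls to the robot, and variables do not carry over. Pictures are saved under pics/ and viewed, at most 12 in all, crops included, and the job is handed in when it is done.

```bash
mkdir -p pics; python3 - <<'E'
from cell import robot
import cv2,json,numpy as np
for n in("scene","top"):
    s=robot.snapshot(n); cv2.imwrite(f"pics/{n}0.png",s["frame"][:,:,::-1])
    print(n,{k:np.round(v,4).tolist() for k,v in s.items() if k!="frame"})
print(robot.observe())
E
```

```text
scene {'fx': 420.7035, 'fy': 420.7035, 'cx': 274.831, 'cy': 209.3744, 'world_from_camera': [[0.7174, -0.3914, 0.5763, 0.9588], [0.6966, 0.4132, -0.5865, -0.4056], [-0.0085, 0.8222, 0.5691, 0.4522], [0.0, 0.0, 0.0, 1.0]]}
top {'fx': 442.3283, 'fy': 442.3283, 'cx': 274.1715, 'cy': 206.598, 'world_from_camera': [[-0.0017, 0.998, -0.0638, 0.5395], [-0.9997, -0.0001, 0.0244, -0.0297], [0.0243, 0.0638, 0.9977, 0.751], [0.0, 0.0, 0.0, 1.0]]}
{'clock': 0.1, 'joint_pos': array([ 1.42020643,  0.50177134, -0.42680547,  1.55129972,  0.22081619,
        1.13830633, -0.21031166]), 'dq': array([ 0.00088732, -0.00061131, -0.00138025, -0.00256887,  0.00076369,
        0.0027963 , -0.00012981]), 'joint_efforts': array([-1.09085161e-02, -5.70811808e+01, -5.83857805e+00, -2.81749964e+01,
        1.05390095e-02,  5.55713938e-03,  2.22153653e-05]), 'tcp_pos': array([ 0.26106886, -0.59460935,  0.2303711 ]), 'eef_rot': array([-3.13986431e+00, -5.41886292e-05,  4.13822443e-01]), 'contact_force': array([-0.62951974, -0.29165004,  0.18868676]), 'ft_torque': array([ 0.01202151,  0.03682923, -0.03605009]), 'finger_force': 0.0, 'finger_gap': 0.08538715236629733}
```

View pics/top0.png

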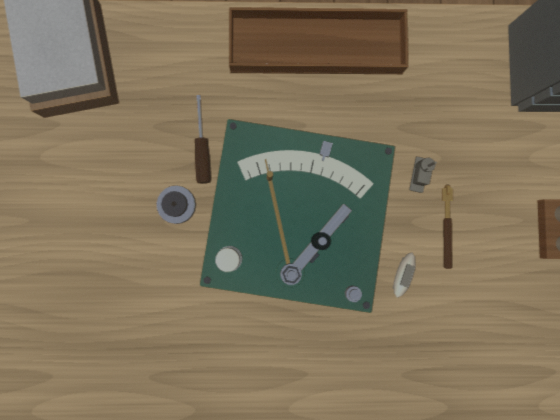

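View pics/scene0.png

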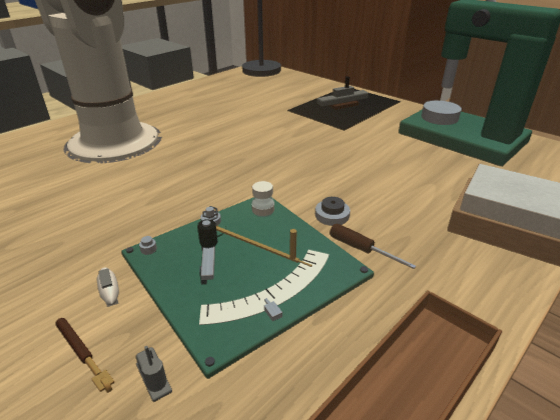

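The top view shows the plate, with its pivot at (291,274), roller at (321,241), needle post near (269,177) and clip at (326,150). The jar at (228,260) stands on the plate. The scene view confirms the needle is left of the clip and the arm is home at the right.

```bash
cat > h.py <<'E'
import cv2,numpy as np
from cell import robot
from scipy.spatial.transform import Rotation as R
def ray(s,uv,z,W=None):
    W=s["world_from_camera"] if W is None else W
    W=np.array(W); uv=np.atleast_2d(np.float64(uv))
    d=np.c_[(uv[:,0]-s["cx"])/s["fx"],-(uv[:,1]-s["cy"])/s["fy"],-np.ones(len(uv))]@W[:3,:3].T
    o=W[:3,3]; return o+d*((z-o[2])/d[:,2])[:,None]
def big(m):
    c=max(cv2.findContours(m,cv2.RETR_EXTERNAL,cv2.CHAIN_APPROX_NONE)[0],key=cv2.contourArea); return c[:,0]
E
python3 - <<'E'
from h import *
s=robot.snapshot("top");f=s["frame"];hsv=cv2.cvtColor(f,cv2.COLOR_RGB2HSV)
g=cv2.inRange(hsv,(70,60,20),(95,255,130)); g[:,:190]=0;g[:,410:]=0
g=cv2.morphologyEx(g,cv2.MORPH_OPEN,np.ones((3,3)))
P=ray(s,big(g),.012)[:,:2]
(c,wh,a)=cv2.minAreaRect(np.float32(P)); print("plate",c,wh,a)
ang=np.deg2rad(a); 
ang=min([ang+k*np.pi/2 for k in range(-2,3)],key=abs)
x=np.array([np.cos(ang),np.sin(ang)]); piv=np.array(c)-x*.0975
print("frame yaw",ang,"pivot",piv)
def loc(p): 
    d=p[:,:2]-piv; return np.c_[np.hypot(*d.T),np.arctan2(d[:,1],d[:,0])-ang+.55]
w=cv2.inRange(hsv,(0,0,150),(180,70,255)); w[:145]=0;w[200:]=0;w[:,:230]=0;w[:,380:]=0
L=loc(ray(s,np.argwhere(w)[:,::-1],.013)); print("scale r,q",np.percentile(L,[1,50,99],axis=0))
for n,uv,z in(("nut",(291,274),.045),("roller",(321,241),.077),("armEnd",(346,209),.041),("post",(270,178),.075),("tip",(267,161),.021),("clipblock",(326,149),.023),("clippt",(323,158),.02),("jar",(228,260),.04)):
    p=ray(s,uv,z); print(n,p.round(4),loc(p).round(4))
cr=f[100:310,190:410]; cv2.imwrite("pics/c1.png",cv2.resize(cr,None,fx=2.8,fy=2.8,interpolation=cv2.INTER_CUBIC)[:,:,::-1])
E
```

```text
plate (0.5735223889350891, -0.08814550936222076) (0.28574907779693604, 0.2808806896209717) 80.91136932373047
frame yaw -0.1586265297986622 pivot [ 0.47724648 -0.0727442 ]
scale r,q [[ 0.17236187 -0.04125464]
 [ 0.19032215  0.54849749]
 [ 0.20475882  1.1354265 ]]
nut [[ 0.4776 -0.0735  0.045 ]] [[ 0.0008 -0.4353]]
roller [[ 0.5301 -0.1174  0.077 ]] [[0.0692 0.0066]]
armEnd [[ 0.581  -0.1631  0.041 ]] [[ 0.1376 -0.0074]]
post [[ 0.6268 -0.0399  0.075 ]] [[0.1532 0.9249]]
tip [[ 0.6623 -0.0357  0.021 ]] [[0.1887 0.9061]]
clipblock [[ 0.6824 -0.1341  0.023 ]] [[0.2141 0.4178]]
clippt [[ 0.6677 -0.1294  0.02  ]] [[0.1987 0.4195]]
jar [[0.4997 0.0267 0.04  ]] [[0.102  2.0577]]
```

View pics/c1.png

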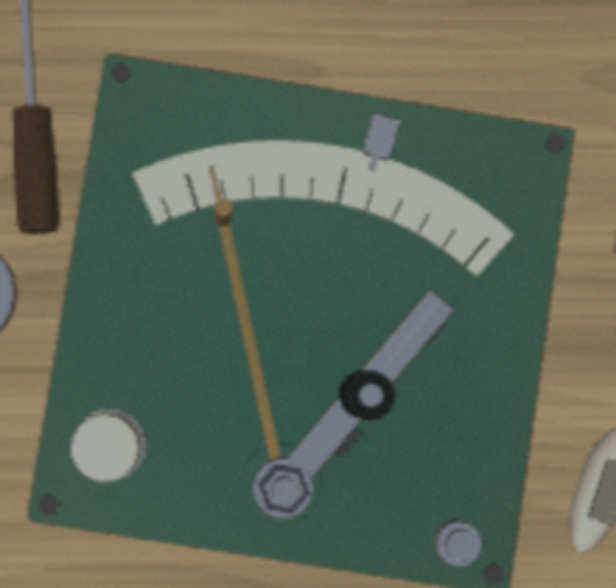

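```bash
cat >> h.py <<'E'
PIV=np.array([.4774,-.0731]); YAW=-.1586
def pt(r,q,t=0):
    a=q-.55+YAW; return PIV+r*np.array([np.cos(a),np.sin(a)])+t*np.array([-np.sin(a),np.cos(a)])
def yaw(q): return q-.55+YAW
def goal(xy,z,y,n=1):
    o=robot.observe(); T=R.from_euler('xyz',o["eef_rot"])
    sh=T.inv().apply(np.r_[xy,z]-o["tcp_pos"])*100
    rv=np.degrees((T.inv()*R.from_euler('xyz',[np.pi,0,y])).as_rotvec())
    return sh.round(2),rv.round(1)
def st():
    o=robot.observe(); p=o["tcp_pos"][:2]-PIV
    print("t",round(o["clock"],2),"tcp",o["tcp_pos"].round(4),"rpy",o["eef_rot"].round(3),"F",o["contact_force"].round(2),"gap",round(o["finger_gap"],4),"r",np.hypot(*p).round(4),"q",(np.arctan2(p[1],p[0])-YAW+.55).round(4))
E
python3 -c "
from h import *
print(goal(pt(.160,.91,.045),.2,yaw(.91)))"
```

```text
(array([ 57.37, -40.08,   3.11]), array([-0.1,  0. , 12.2]))
```

```bash
python3 -m jog '[-1,28.7,-20,0,0,0,6, -1,28.7,-20,0,0,0,6, -1,28.7,-20,0,0,0,6,-1,28.7,-20,0,0,0,6,-1,28.7,-20,0,0,0,6,-1,28.7,-20,0,0,0,6,-1,28.7,-20,0,0,0,6,-1,28.7,-20,0,0,0,6]' 20; python3 -c "
from h import *
st();print(goal(pt(.160,.91,.045),.1,yaw(.91)))"
```

```text
clock: 1.15
tcp_pos: [0.4432, -0.2973, 0.2311]
eef_rot: [3.141, 0.001, 0.309]
contact_force: [-0.2, -0.8, -0.3]
finger_gap: 0.0001
finger_force: 0.0
t 1.15 tcp [ 0.4432 -0.2973  0.2311] rpy [3.141e+00 1.000e-03 3.090e-01] F [-0.16 -0.83 -0.31] gap 0.0001 r 0.2268 q -1.0136
(array([ 26.47, -23.08,  13.09]), array([0. , 0. , 6.2]))
```

```bash
python3 -m jog '[-1,26.5,-23.1,6,0,0,6.2, -1,26.5,-23.1,6,0,0,6.2,-1,26.5,-23.1,6,0,0,6.2,-1,26.5,-23.1,6,0,0,6.2,-1,26.5,-23.1,6,0,0,6.2,-1,26.5,-23.1,6,0,0,6.2,-1,26.5,-23.1,13.1,0,0,6.2,-1,26.5,-23.1,13.1,0,0,6.2]'; python3 - <<'E'
from h import *
st();print(goal(pt(.160,.91,.045),.05,yaw(.91)))
s=robot.snapshot("scene");cv2.imwrite("pics/s1.png",s["frame"][:,:,::-1])
E
```

```text
clock: 2.15
tcp_pos: [0.622, 0.0017, 0.0954]
eef_rot: [-3.141, 0.01, 0.199]
contact_force: [-0.9, -0.2, 0.2]
finger_gap: 0.0002
finger_force: 0.0
t 2.15 tcp [0.622  0.0017 0.0954] rpy [-3.141  0.01   0.199] F [-0.86 -0.24  0.2 ] gap 0.0002 r 0.1628 q 1.1859
(array([ 0.38, -0.06,  4.54]), array([-0. ,  0.6, -0.1]))
```

View pics/s1.png

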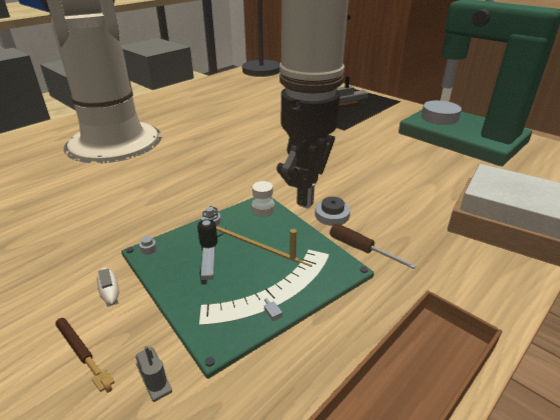

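The fingers at (305,200) hang clear behind the post at (293,240), on its anticlockwise side. Next I go down and sweep.

```bash
python3 -m jog '[-1,0.4,0,2.3,0,0.6,0,-1,0.4,0,4.6,0,0.6,0,-1,0.4,0,4.6,0,0.6,0]'; python3 - <<'E'
from h import *
st()
for q in(.95,.88,.81,.74,.67,.6,.53,.46):print(q,*goal(pt(.160,q,.0195),.05,yaw(q)))
E
```

```text
clock: 2.58
tcp_pos: [0.6286, 0.0033, 0.0533]
eef_rot: [3.141, -0.007, 0.199]
contact_force: [0.5, 0.8, 0.6]
finger_gap: -0.0004
finger_force: 0.0
t 2.58 tcp [0.6286 0.0033 0.0533] rpy [ 3.141 -0.007  0.199] F [0.52 0.76 0.58] gap -0.0004 r 0.1694 q 1.1765
0.95 [-0.43  1.87  0.33] [ 0.  -0.4 -2.4]
0.88 [-0.28  2.99  0.33] [ 0.  -0.4  1.6]
0.81 [-0.22  4.12  0.33] [-0.  -0.4  5.6]
0.74 [-0.23  5.25  0.33] [-0.  -0.4  9.6]
0.67 [-0.32  6.37  0.33] [-0.  -0.4 13.6]
0.6 [-0.49  7.49  0.33] [-0.1 -0.4 17.6]
0.53 [-0.74  8.59  0.33] [-0.1 -0.4 21.6]
0.46 [-1.06  9.67  0.32] [-0.1 -0.4 25.7]
```

```bash
python3 -m jog '[-1,-0.4,1,0.2,0,0,-2.4,-1,-0.4,1.9,0.2,0,0,-2,-1,-0.3,3,0.3,0,0,1.6,-1,-0.2,4.1,0.3,0,0,5.6,-1,-0.2,5.2,0.3,0,0,9.6,-1,-0.3,6.4,0.3,0,0,13.6,-1,-0.5,7.5,0.3,0,0,17.6,-1,-0.7,8.6,0.3,0,0,21.6]'; python3 - <<'E'
from h import *
st()
for q in(.46,.39,.32,.25,.18,.12,.08,.05):print(q,*goal(pt(.160,q,.0195),.05,yaw(q)))
E
```

```text
clock: 3.58
tcp_pos: [0.6407, -0.0813, 0.0518]
eef_rot: [-3.137, -0.01, -0.182]
contact_force: [0.4, 1.6, 0.2]
finger_gap: 0.0002
finger_force: 0.4
t 3.58 tcp [ 0.6407 -0.0813  0.0518] rpy [-3.137 -0.01  -0.182] F [0.38 1.6  0.17] gap 0.0002 r 0.1635 q 0.6585
0.46 [-0.11  1.27  0.17] [-0.3 -0.6  3.8]
0.39 [-0.09  2.4   0.17] [-0.3 -0.6  7.8]
0.32 [-0.15  3.52  0.16] [-0.3 -0.6 11.9]
0.25 [-0.28  4.64  0.15] [-0.3 -0.6 15.9]
0.18 [-0.5   5.75  0.15] [-0.3 -0.5 19.9]
0.12 [-0.74  6.69  0.14] [-0.4 -0.5 23.3]
0.08 [-0.94  7.3   0.14] [-0.4 -0.5 25.6]
0.05 [-1.1   7.76  0.13] [-0.4 -0.5 27.3]
```

```bash
python3 -m jog '[-1,-0.1,1.3,0.1,0,0,3.8,-1,-0.1,2.4,0.1,0,0,7.8,-1,-0.1,3.5,0.1,0,0,11.9,-1,-0.3,4.6,0.1,0,0,15.9,-1,-0.5,5.7,0.1,0,0,19.9,-1,-0.7,6.7,0.1,0,0,23.3,-1,-0.7,6.7,0.1,0,0,23.3,-1,-0.7,6.7,0.1,0,0,23.3]'; python3 - <<'E'
from h import *
st()
for q in(.08,.04,.02,0):print(q,*goal(pt(.160,q,.0195),.05,yaw(q)))
s=robot.snapshot("top");f=s["frame"][130:300,230:400];cv2.imwrite("pics/t2.png",cv2.resize(f,None,fx=3.4,fy=3.4,interpolation=cv2.INTER_CUBIC)[:,:,::-1])
E
```

```text
clock: 4.58
tcp_pos: [0.6217, -0.1454, 0.05]
eef_rot: [-3.134, -0.008, -0.582]
contact_force: [1.2, -0.0, 0.0]
finger_gap: 0.0
finger_force: 0.0
t 4.58 tcp [ 0.6217 -0.1454  0.05  ] rpy [-3.134 -0.008 -0.582] F [ 1.21 -0.04  0.03] gap 0.0 r 0.1614 q 0.2438
0.08 [ 0.05  0.69 -0.01] [-0.4 -0.4  2.6]
0.04 [ 0.08  1.33 -0.01] [-0.5 -0.4  4.9]
0.02 [ 0.09  1.65 -0.01] [-0.5 -0.4  6.1]
0 [ 0.09  1.97 -0.01] [-0.5 -0.4  7.2]
```

View pics/t2.png

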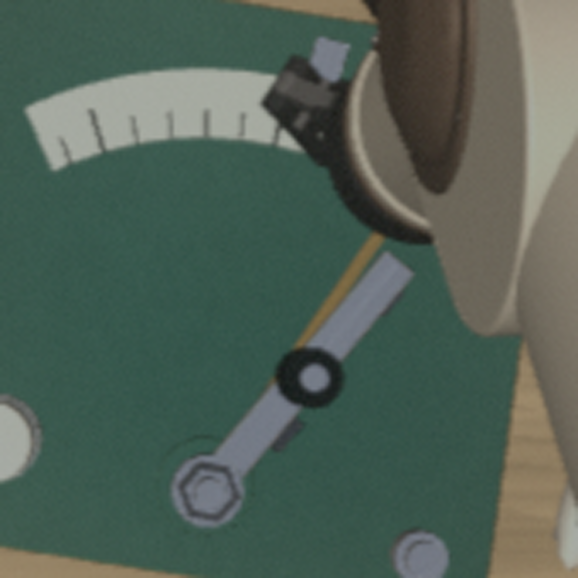

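The needle, running from about (300,350) to (380,240), is now just off the arm's left side. The arm is still home. I'll go on slowly, watching the force.

```bash
python3 -m jog '[-1,0,0.4,0,0,0,1.5,-1,0,0.8,0,0,0,3,-1,0.1,1.1,0,0,0,4,-1,0.1,1.3,0,0,0,4.9,-1,0.1,1.45,0,0,0,5.5,-1,0.1,1.45,0,0,0,5.5]'; python3 - <<'E'
from h import *
st()
E
python3 -m jog '[-1,0,0.05,0,0,0,0.5,-1,0,0.1,0,0,0,0.5,-1,0,0.1,0,0,0,0.5]';python3 -c "
from h import *
st()"
```

```text
clock: 5.38
tcp_pos: [0.6143, -0.1584, 0.0498]
eef_rot: [-3.134, -0.007, -0.679]
contact_force: [-0.5, 0.2, 0.6]
finger_gap: -0.0
finger_force: 0.0
t 5.38 tcp [ 0.6143 -0.1584  0.0498] rpy [-3.134 -0.007 -0.679] F [-0.52  0.21  0.62] gap -0.0 r 0.1613 q 0.1514
clock: 5.75
tcp_pos: [0.6139, -0.159, 0.0498]
eef_rot: [-3.133, -0.007, -0.687]
contact_force: [0.7, 0.7, -0.5]
finger_gap: -0.0004
finger_force: 0.3
t 5.75 tcp [ 0.6139 -0.159   0.0498] rpy [-3.133 -0.007 -0.687] F [ 0.72  0.71 -0.5 ] gap -0.0004 r 0.1612 q 0.1468
```

```bash
for i in 1 2; do python3 -m jog '[-1,0,0.05,0,0,0,0.2,-1,0,0.1,0,0,0,0.4,-1,0,0.1,0,0,0,0.4]'>/dev/null;python3 -c "
from h import *
st()"; done
```

```text
t 6.12 tcp [ 0.6131 -0.1598  0.0498] rpy [-3.133 -0.007 -0.695] F [ 0.6  -0.19 -1.34] gap -0.0001 r 0.1611 q 0.1399
t 6.5 tcp [ 0.6124 -0.1606  0.0498] rpy [-3.133 -0.006 -0.702] F [ 1.4  -0.31 -0.78] gap 0.0001 r 0.1609 q 0.1337
```

```bash
python3 -m jog '[-1,0,0.05,0,0,0,0.2,-1,0,0.1,0,0,0,0.4,-1,0,0.1,0,0,0,0.4]'>/dev/null;python3 -c "
from h import *
st()"
```

```text
t 6.88 tcp [ 0.6118 -0.1614  0.0498] rpy [-3.133 -0.006 -0.709] F [ 0.87 -0.18  0.16] gap 0.0002 r 0.1608 q 0.1274
```

```bash
python3 -m jog '[-1,0,0.05,0,0,0,0.2,-1,0,0.1,0,0,0,0.4,-1,0,0.1,0,0,0,0.4]'>/dev/null;python3 -c "
from h import *
st()"
```

```text
t 7.25 tcp [ 0.6114 -0.1619  0.0498] rpy [-3.133 -0.007 -0.715] F [ 1.21  0.28 -0.07] gap -0.0 r 0.1607 q 0.1234
```

```bash
python3 -m jog '[-1,0,0.05,0,0,0,0.2,-1,0,0.05,0,0,0,0.2]'>/dev/null;python3 -c "
from h import *
st()"
```

```text
t 7.5 tcp [ 0.6113 -0.1621  0.0499] rpy [-3.133 -0.007 -0.719] F [ 2.85  2.16 -2.36] gap 0.0002 r 0.1607 q 0.1221
```

```bash
python3 -m jog '[-1,0,0,0,0,0,0,-1,0,0,0,0,0,0,-1,0,0,0,0,0,0]'>/dev/null;python3 -c "
from h import *
st()"
python3 -m jog '[-1,0,-0.5,0,0,0,0,-1,0,-1.5,0,0,0,0,-1,0,-3,0,0,0,0,-1,0,-3,-4,0,0,0,-1,0,-3,-9,0,0,0,-1,0,-3,-9,0,0,0,-1,0,-3,-9,0,0,0]'
python3 -c "
from h import *
st()
print(goal(pt(.07,0,-.05),.14,yaw(0)))"
```

```text
t 7.88 tcp [ 0.6112 -0.1622  0.0498] rpy [-3.133 -0.007 -0.719] F [ 3.17  1.86 -1.06] gap 0.0002 r 0.1607 q 0.1212
clock: 8.75
tcp_pos: [0.6298, -0.1393, 0.14]
eef_rot: [-3.133, -0.006, -0.718]
contact_force: [-0.5, 0.6, -0.3]
finger_gap: 0.0002
finger_force: 0.0
t 8.75 tcp [ 0.6298 -0.1393  0.14  ] rpy [-3.133 -0.006 -0.718] F [-0.46  0.63 -0.32] gap 0.0002 r 0.1662 q 0.2989
(array([-8.79,  9.98, -0.14]), array([-0.5, -0.4, -0.5]))
```

```bash
python3 -m jog '[-1,-4,5,0,-0.5,-0.4,-0.5,-1,-8.8,10,-0.1,-0.5,-0.4,-0.5,-1,-8.8,10,-0.1,-0.5,-0.4,-0.5,-1,-8.8,10,-0.1,-0.5,-0.4,-0.5,-1,-8.8,10,4,-0.5,-0.4,-0.5,-1,-8.8,10,8.7,-0.5,-0.4,-0.5,-1,-8.8,10,8.7,-0.5,-0.4,-0.5,-1,-8.8,10,8.7,-0.5,-0.4,-0.5]'
python3 - <<'E'
from h import *
st();s=robot.snapshot("top");f=s["frame"][130:320,220:410];cv2.imwrite("pics/t3.png",cv2.resize(f,None,fx=3.1,fy=3.1,interpolation=cv2.INTER_CUBIC)[:,:,::-1])
for q in(-.05,0,.05,.1,.15,.2,.25,.3):print(q,*goal(pt(.07,q,-.0285),.052,yaw(q)))
E
```

```text
clock: 9.75
tcp_pos: [0.5003, -0.1567, 0.0524]
eef_rot: [-3.141, -0.0, -0.709]
contact_force: [0.1, -0.7, -0.0]
finger_gap: -0.0
finger_force: 0.0
t 9.75 tcp [ 0.5003 -0.1567  0.0524] rpy [-3.141 -0.    -0.709] F [ 0.09 -0.74 -0.  ] gap -0.0 r 0.0867 q -0.5947
-0.05 [-0.38 -1.66  0.11] [-0.1 -0.1  2.8]
0 [-0.23 -2.01  0.11] [-0.1 -0.1 -0.1]
0.05 [-0.1  -2.36  0.11] [-0.1 -0.1 -2.9]
0.1 [ 0.02 -2.72  0.11] [-0.1 -0.1 -5.8]
0.15 [ 0.11 -3.09  0.11] [-0.1 -0.1 -8.6]
0.2 [ 0.19 -3.46  0.12] [ -0.1  -0.1 -11.5]
0.25 [ 0.25 -3.83  0.12] [ -0.1  -0.1 -14.4]
0.3 [ 0.29 -4.2   0.12] [ -0.   -0.1 -17.2]
```

View pics/t3.png

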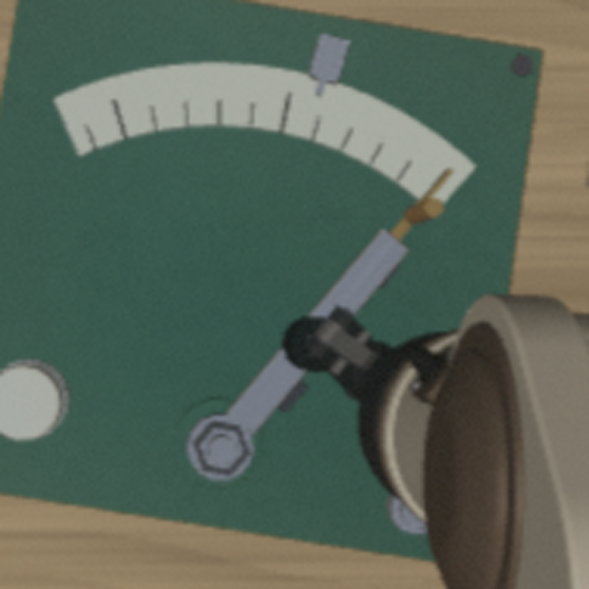

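The needle, with its tip at (449,170), rests on the home tick in line with the arm. The fingers stand on the clockwise side of the roller at (310,343). The scale and clip stay in view.

```bash
python3 -m jog '[-1,-0.2,-1.2,0.1,0,0,0,-1,-0.2,-1.8,0.1,0,0,0,-1,-0.2,-2.1,0.1,0,0,-1,-1,-0.1,-2.4,0.1,0,0,-2.9,-1,0,-2.7,0.1,0,0,-5.8,-1,0.1,-3.1,0.1,0,0,-8.6,-1,0.1,-3.1,0.1,0,0,-8.6]'
python3 - <<'E'
from h import *
st()
for q in(.2,.25,.3,.35,.42):print(q,*goal(pt(.07,q,-.0285),.052,yaw(q)))
E
```

```text
clock: 10.68
tcp_pos: [0.5173, -0.1369, 0.0504]
eef_rot: [3.137, 0.003, -0.561]
contact_force: [-4.7, -4.0, 4.8]
finger_gap: 0.0003
finger_force: 3.2
t 10.68 tcp [ 0.5173 -0.1369  0.0504] rpy [ 3.137e+00  3.000e-03 -5.610e-01] F [-4.66 -3.97  4.82] gap 0.0003 r 0.0752 q -0.3025
0.2 [ 0.37 -0.79 -0.16] [ 0.3  0.2 -3. ]
0.25 [ 0.48 -1.15 -0.17] [ 0.2  0.2 -5.8]
0.3 [ 0.58 -1.52 -0.17] [ 0.2  0.2 -8.7]
0.35 [ 0.66 -1.89 -0.17] [  0.2   0.2 -11.6]
0.42 [ 0.74 -2.41 -0.17] [  0.2   0.2 -15.6]
```

```bash
python3 -m jog '[-1,0.1,-0.4,0,0,0,-3,-1,0.1,-0.8,0,0,0,-6,-1,0.2,-1.1,0,0,0,-9,-1,0.2,-1.3,0,0,0,-10,-1,0.2,-1.3,0,0,0,-10]'
cat > m.py <<'E'
from h import *
import sys
st();s=robot.snapshot("top");f=s["frame"];hsv=cv2.cvtColor(f,cv2.COLOR_RGB2HSV)
def loc(p):
    d=p[:,:2]-PIV; return np.c_[np.hypot(*d.T),np.arctan2(d[:,1],d[:,0])-YAW+.55]
yy,xx=np.mgrid[:420,:560]; uv=np.c_[xx.ravel(),yy.ravel()]
def q(m,z,r0,r1):
    L=loc(ray(s,uv,z)); k=(m.ravel()>0)&(L[:,0]>r0)&(L[:,0]<r1)&(L[:,1]>-.1)&(L[:,1]<1.1)
    return L[k,1].mean().round(4) if k.any() else None,L[k,1].std().round(4),k.sum()
brass=cv2.inRange(hsv,(8,80,50),(25,255,255)); steel=cv2.inRange(hsv,(105,20,90),(140,120,230))
print("needle",q(brass,.021,.175,.195),"post",q(brass,.075,.15,.168),"clip",q(steel,.023,.195,.225),"arm",q(steel,.041,.1,.135))
if len(sys.argv)>1: cv2.imwrite(sys.argv[1],cv2.resize(f[130:320,220:410],None,fx=3.1,fy=3.1,interpolation=cv2.INTER_CUBIC)[:,:,::-1])
E
python3 m.py pics/t4.png
```

```text
clock: 11.3
tcp_pos: [0.5268, -0.1304, 0.0506]
eef_rot: [3.135, 0.0, -0.389]
contact_force: [-2.4, -11.3, 1.1]
finger_gap: -0.0001
finger_force: 5.7
t 11.3 tcp [ 0.5268 -0.1304  0.0506] rpy [ 3.135  0.    -0.389] F [ -2.41 -11.27   1.12] gap -0.0001 r 0.0756 q -0.1508
needle (np.float64(0.1974), np.float64(0.0017), np.int64(4)) post (np.float64(0.212), np.float64(0.0188), np.int64(53)) clip (np.float64(0.4234), np.float64(0.0183), np.int64(113)) arm (np.float64(0.2193), np.float64(0.0292), np.int64(118))
```

View pics/t4.png

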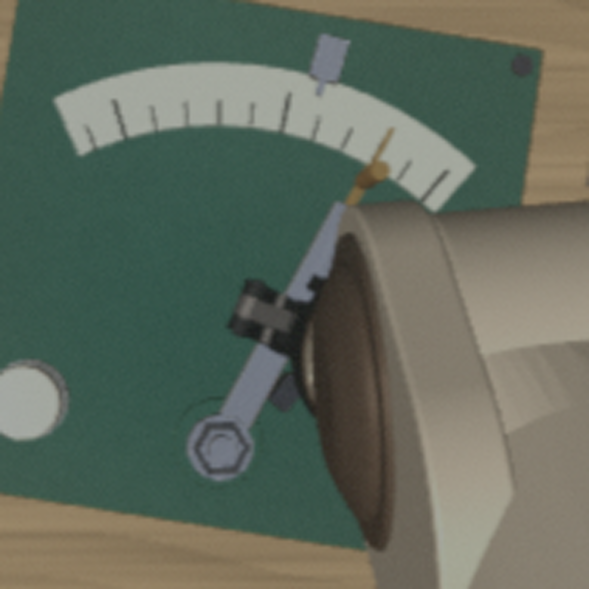

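```bash
sed -i 's/brass=.*; steel/brass=cv2.inRange(hsv,(8,45,50),(30,255,255)); steel/' m.py; python3 -m jog '[-1,0,-0.2,0,0,0,0,-1,0,-0.4,0,0,0,0,-1,0,-0.6,0,0,0,0,-1,0,-0.8,0,0,0,0,-1,0,-1,0,0,0,0,-1,0,-1,0,0,0,0,-1,0,-1,0,0,0,0]'
python3 m.py pics/t5.png
```

```text
clock: 12.22
tcp_pos: [0.5317, -0.1236, 0.0507]
eef_rot: [3.134, -0.003, -0.391]
contact_force: [0.7, -16.9, -2.9]
finger_gap: 0.0
finger_force: 7.3
t 12.22 tcp [ 0.5317 -0.1236  0.0507] rpy [ 3.134e+00 -3.000e-03 -3.910e-01] F [  0.69 -16.9   -2.86] gap 0.0 r 0.0742 q -0.0405
needle (np.float64(0.1781), np.float64(0.188), np.int64(27)) post (np.float64(0.2485), np.float64(0.1504), np.int64(84)) clip (np.float64(0.4234), np.float64(0.0183), np.int64(113)) arm (np.float64(0.3524), np.float64(0.019), np.int64(69))
```

View pics/t5.png

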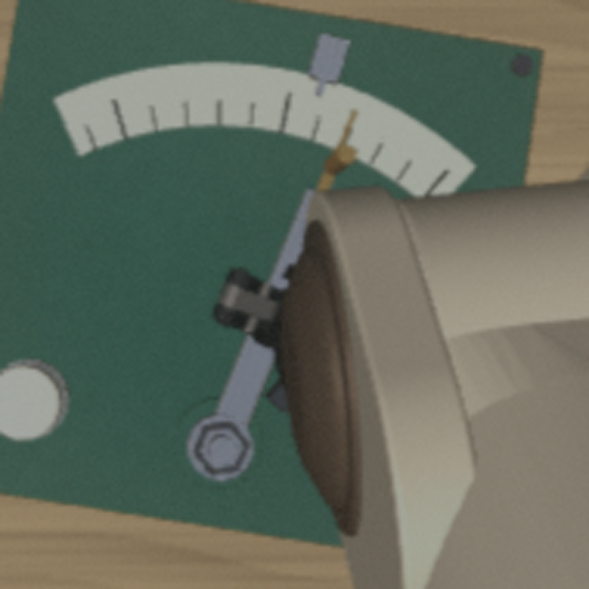

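```bash
sed -i 's/(8,45,50)/(8,60,50)/; s/>-.1)/>.22)/;s/<1.1)/<.55)/' m.py; python3 m.py; python3 -m jog '[-1,0.1,-0.1,0,0,0,0,-1,0.2,-0.2,0,0,0,0,-1,0.3,-0.4,0,0,0,0,-1,0.3,-0.5,0,0,0,0,-1,0.3,-0.6,0,0,0,0,-1,0.3,-0.6,0,0,0,0]'
python3 m.py pics/t6.png
```

```text
t 12.28 tcp [ 0.5317 -0.1236  0.0507] rpy [ 3.134e+00 -3.000e-03 -3.910e-01] F [  0.88 -17.23  -2.27] gap -0.0002 r 0.0742 q -0.0406
needle (np.float64(0.3115), np.float64(0.0036), np.int64(15)) post (np.float64(0.3263), np.float64(0.0199), np.int64(62)) clip (np.float64(0.4228), np.float64(0.0187), np.int64(115)) arm (np.float64(0.3525), np.float64(0.0189), np.int64(70))
clock: 13.08
tcp_pos: [0.5348, -0.1187, 0.0505]
eef_rot: [3.133, 0.001, -0.391]
contact_force: [-4.0, -14.8, 3.0]
finger_gap: -0.0001
finger_force: 7.7
t 13.07 tcp [ 0.5348 -0.1187  0.0505] rpy [ 3.133e+00  1.000e-03 -3.910e-01] F [ -4.01 -14.82   2.98] gap -0.0001 r 0.0733 q 0.0368
needle (np.float64(0.3939), np.float64(0.0035), np.int64(14)) post (np.float64(0.4078), np.float64(0.0204), np.int64(64)) clip (np.float64(0.4237), np.float64(0.0181), np.int64(112)) arm (np.float64(0.4473), np.float64(0.0102), np.int64(40))
```

View pics/t6.png

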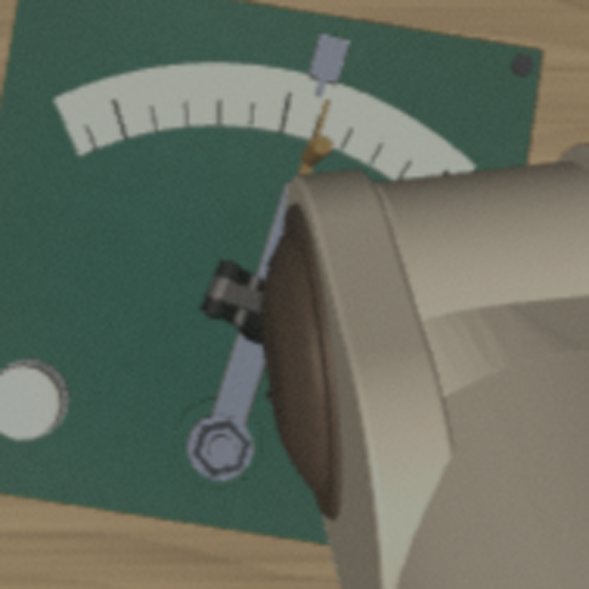

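The needle tip at (326,102) is about 0.03 rad short of the clip's point at (320,94), so I move it 2 mm more.

```bash
python3 -m jog '[-1,0,-0.1,0,0,0,0,-1,0.1,-0.2,0,0,0,0,-1,0.1,-0.2,0,0,0,0,-1,0.1,-0.2,0,0,0,0]'
python3 m.py pics/t7.png
```

```text
clock: 13.62
tcp_pos: [0.5357, -0.1171, 0.0505]
eef_rot: [3.132, 0.002, -0.391]
contact_force: [-5.8, -13.9, 5.3]
finger_gap: -0.0003
finger_force: 8.0
t 13.62 tcp [ 0.5357 -0.1171  0.0505] rpy [ 3.132e+00  2.000e-03 -3.910e-01] F [ -5.82 -13.93   5.35] gap -0.0003 r 0.0731 q 0.0615
needle (np.float64(0.4176), np.float64(0.0044), np.int64(15)) post (np.float64(0.4342), np.float64(0.019), np.int64(62)) clip (np.float64(0.4229), np.float64(0.0181), np.int64(110)) arm (np.float64(0.4765), np.float64(0.0087), np.int64(33))
```

View pics/t7.png

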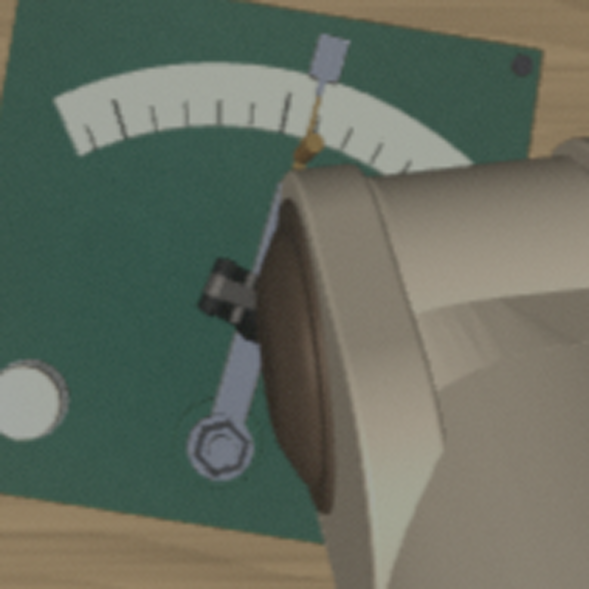

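The tip meets the clip's point at (320,90), measuring 0.418 against 0.423. I'll hold it for a second, then ease back.

```bash
python3 -m jog '[-1,0,0,0,0,0,0,-1,0,0,0,0,0,0,-1,0,0,0,0,0,0,-1,0,0,0,0,0,0,-1,0,0,0,0,0,0,-1,0,0,0,0,0,0,-1,0,0,0,0,0,0,-1,0,0,0,0,0,0]' >/dev/null; python3 m.py
python3 -m jog '[-1,-0.05,0.2,0,0,0,0,-1,-0.1,0.4,0,0,0,0,-1,-0.2,0.6,0,0,0,0,-1,-0.3,0.8,0,0,0,0,-1,-0.3,1,0,0,0,0,-1,-0.3,1.2,0,0,0,0,-1,-0.3,1.5,0,0,0,0,-1,-0.3,1.8,0,0,0,0]'
python3 m.py
```

```text
t 14.68 tcp [ 0.5357 -0.1172  0.0505] rpy [ 3.132e+00  2.000e-03 -3.910e-01] F [ -6.47 -14.9    4.56] gap -0.0005 r 0.0731 q 0.061
needle (np.float64(0.4176), np.float64(0.0044), np.int64(15)) post (np.float64(0.4342), np.float64(0.019), np.int64(62)) clip (np.float64(0.4223), np.float64(0.0181), np.int64(111)) arm (np.float64(0.4758), np.float64(0.0085), np.int64(31))
clock: 15.72
tcp_pos: [0.5275, -0.1297, 0.0505]
eef_rot: [3.136, 0.001, -0.389]
contact_force: [-3.5, -7.8, 2.6]
finger_gap: 0.0001
finger_force: 4.2
t 15.72 tcp [ 0.5275 -0.1297  0.0505] rpy [ 3.136e+00  1.000e-03 -3.890e-01] F [-3.5  -7.81  2.6 ] gap 0.0001 r 0.0755 q -0.1375
needle (np.float64(0.4177), np.float64(0.0045), np.int64(14)) post (np.float64(0.4342), np.float64(0.019), np.int64(62)) clip (np.float64(0.4234), np.float64(0.0183), np.int64(114)) arm (np.float64(0.2503), np.float64(0.017), np.int64(87))
```

```bash
python3 -m jog '[-1,-0.05,0.2,0,0,0,0,-1,-0.1,0.4,0,0,0,0,-1,-0.15,0.6,0,0,0,0,-1,-0.2,0.8,0,0,0,0,-1,-0.25,1,0,0,0,0,-1,-0.3,1.2,0,0,0,0,-1,-0.3,1.4,0,0,0,0,-1,-0.4,1.6,0,0,0,0]'
python3 -m jog '[-1,-0.05,0.2,0,0,0,0,-1,-0.1,0.4,0,0,0,0,-1,-0.15,0.6,0,0,0,0,-1,-0.2,0.8,0,0,0,0,-1,-0.25,1,0,0,0,0,-1,-0.3,1.5,0,0,0,0,-1,-0.3,2,0,0,0,0]'
python3 m.py
```

```text
clock: 16.77
tcp_pos: [0.518, -0.1398, 0.0504]
eef_rot: [3.139, 0.002, -0.386]
contact_force: [-2.6, -4.6, -0.2]
finger_gap: -0.0002
finger_force: 2.3
clock: 17.65
tcp_pos: [0.5089, -0.1557, 0.0506]
eef_rot: [3.141, 0.001, -0.386]
contact_force: [-0.2, 0.4, 0.4]
finger_gap: 0.0001
finger_force: 0.0
t 17.65 tcp [ 0.5089 -0.1557  0.0506] rpy [ 3.141e+00  1.000e-03 -3.860e-01] F [-0.16  0.43  0.41] gap 0.0001 r 0.0884 q -0.4985
needle (np.float64(0.4176), np.float64(0.0044), np.int64(15)) post (np.float64(0.4342), np.float64(0.018), np.int64(60)) clip (np.float64(0.4245), np.float64(0.0177), np.int64(109)) arm (None, np.float64(nan), np.int64(0))
  ret = _var(a, axis=axis, dtype=dtype, out=out, ddof=ddof,
  arrmean = um.true_divide(arrmean, div, out=arrmean,
  ret = ret.dtype.type(ret / rcount)
```

Free of contact, with the needle still at 0.418. I back away a little, lift, and take a last look.

```bash
python3 -m jog '[-1,0,0.5,0,0,0,0,-1,0,0.5,-3,0,0,0,-1,0,0.5,-8,0,0,0,-1,0,3,-12,0,0,0,-1,0,8,-12,0,0,0,-1,0,8,-12,0,0,0,-1,0,8,-12,0,0,0,-1,0,8,-12,0,0,0]'
sed -i 's/print("needle.*/print("needle",q(brass,.021,.175,.195),"clip",q(steel,.023,.195,.225))/' m.py; python3 m.py pics/t8.png
```

```text
clock: 18.7
tcp_pos: [0.4793, -0.2282, 0.1703]
eef_rot: [-3.141, 0.001, -0.384]
contact_force: [0.3, 1.2, -0.2]
finger_gap: 0.0003
finger_force: 0.0
t 18.7 tcp [ 0.4793 -0.2282  0.1703] rpy [-3.141e+00  1.000e-03 -3.840e-01] F [ 0.27  1.23 -0.17] gap 0.0003 r 0.1551 q -0.8497
needle (np.float64(0.4176), np.float64(0.0044), np.int64(15)) clip (np.float64(0.4239), np.float64(0.018), np.int64(111))
```

View pics/t8.png

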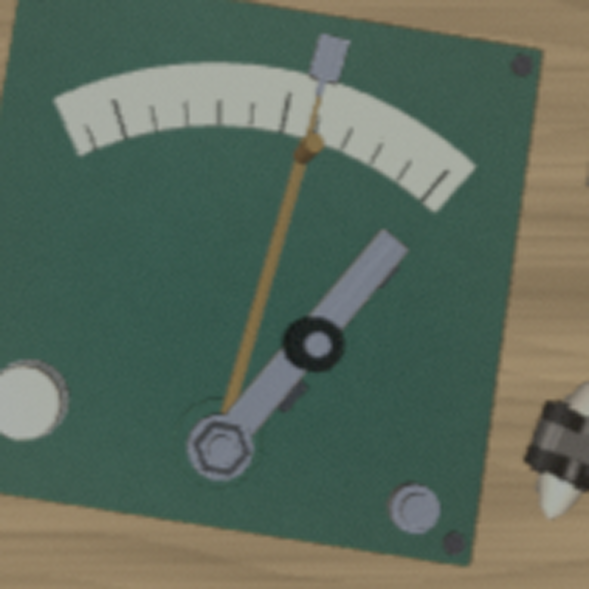

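The needle's tip is at the clip's point (318,92), and the arm is home with its roller at (315,344). The robot is clear at 170 mm height.

```bash
python3 -c "
from cell import robot
print(robot.sign_off())"
```

```text
the job is handed in; nothing more can be done
None
```

The job is handed in: in the last picture the needle stands at the clip (0.418 rad against 0.424), the arm is home after being eased back, and the clip has not moved; the sign-off gave no verdict.

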